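# Roll the bearing sleeve up into its nest and close the keeper

### The job

With the fingertips, steadily push the steel bearing sleeve from the foot of the ramp up over the crest until it lies in the nest against the stop plate, keeping the fingers against it on the slope so that it never runs free or rolls back. Then push the keeper's tab so that the bar slides fully across behind the sleeve, and let go. Do not grip or lift the sleeve or the tab, and leave everything else on the counter where it is.

Things in the scene. Friction and masses are not known exactly. Their poses are not given: they have to be found in the camera images.
- sleeve: The work: plain smooth, oiled steel bearing sleeve, a cylinder 50 mm in diameter, 60 mm long, 0.3 to 0.6 kg, bores closed by flush black plastic plugs. It lies across the foot of the ramp (in the valley), its axis 37 mm above the counter. Origin at its middle on its axis; its y axis is the cylinder's axis, across the ramp; x and z turn as it rolls.
- ramp: Grey roll-in ramp fixed on the counter, 259 mm long. Origin on the counter under it; x level and uphill (roughly to the robot's left, yaw varies), y across, z up. Lane 66 mm wide (y = 0 in the middle) between two dark rails 8 mm thick, tops 10 mm above the running surface. The foot ends at x = -135 mm, 20 mm high, open behind; from there the lane falls to the valley.
- valley (a point): Lowest line of the running surface, mid lane: x = -85 mm in the ramp's frame, 12 mm above the counter. The sleeve rests here at the start; from here a straight 9 degree slope climbs to the crest. The sleeve rolls freely on it and runs back down if let go. Axes as the ramp's.
- deck: The straight slope between valley and crest: origin in the middle of its running surface (x = -10 mm, z = 24 mm in the ramp's frame), x uphill along the slope, z square to it. The axis of a sleeve resting on the slope is 25 mm above it.
- crest (a point): Top line of the slope, mid lane: x = 65 mm, 36 mm above the counter. Beyond it the lane falls 10 degrees into the nest, which ends at the upright stop plate: face at x = 110 mm, 14 mm thick, top 84 mm high. Once its axis is past the crest the sleeve rolls into the nest by itself and stays there. Axes as the ramp's.
- home (a point): Where the middle of the sleeve is when it lies in the nest against the stop plate: x = 85 mm in the ramp's frame, mid lane, 58 mm above the counter. Axes as the ramp's.
- keeper (a joint): Travel of the keeper in m: 0 drawn back, 0.070 closed at its end stop; starts at 0 to 0.015, clear of the lane. A steel bar 12 mm square (centre line x = 49 mm, 56 mm high) slides in the ramp's +y from the ramp's -y side (away from the robot) over the lane, 5 mm behind the nested sleeve. Steady friction about 2 N, no spring, stays where left.
- keeper_tab (a point): Centre of the keeper's upright push tab: 8 mm thick (ramp y), 25 mm wide (ramp x), 36 mm high (62 to 98 mm above the counter). It is at x = 42.5 mm, y = -90 mm + travel; axes as the ramp's. The bar runs under it and sticks out 36 mm behind it, top 62 mm high: push the tab's outer (-y) face above that. Guide block below: 50 mm high, to y = -126 mm.
- bushing: bronze bushing, a ring 38 mm across and 30 mm tall, standing on end; bystander, origin at the centre of its underside, to be left where it is
- cap: squat orange plastic thread protector cap, 44 mm across, 22 mm tall; bystander, origin at the centre of its underside, to be left where it is
- socket_a: steel hex socket, 32 mm across, 42 mm tall, standing; bystander, origin at the centre of its underside, to be left where it is
- socket_b: larger steel hex socket, 38 mm across, 50 mm tall, standing; bystander, origin at the centre of its underside, to be left where it is
- bolt: dark steel bolt standing on its head, 29 mm across, 67 mm tall; bystander, origin at the centre of its underside, to be left where it is
- wrench: wrench lying on the counter off to the right; bystander, origin at the centre of its underside, to be left where it is
- oiler: white oil bottle, 54 mm across, 130 mm tall, off to the left; bystander, origin at the centre of its underside, to be left where it is
Not all that is in view belongs to the job. Leave any yellow look-alike of the sleeve alone.

How it is judged:
On the way, in this order (a step that is already met when the one before it is completed fails the run):
1. the sleeve lies at rest in the nest against the stop (x of sleeve in the frame of ramp between 0.08 and 0.09 m and y of sleeve in the frame of ramp between -0.008 and 0.008 m and z of sleeve in the frame of ramp below 0.064 m and linear speed of sleeve below 0.03 m/s), for 0.2 s.
2. the keeper is slid fully across behind it (value of joint keeper above 0.062 m), for 0.2 s.
At the end, for the whole second after the job is handed in: The sleeve lies at rest in the nest (its axis within 5 mm of fully home along the ramp and within 8 mm of the lane's middle) and the keeper is closed to within 8 mm of its end stop (all of step 1 and value of joint keeper above 0.062 m); the robot touches nothing.
It fails at once if the sleeve runs free on the slope (faster than 0.25 m/s with no finger on it) (linear speed of sleeve above 0.25 m/s and x of sleeve in the frame of ramp between -0.065 and 0.055 m and contact force between sleeve and the fingers below 0.02 N and contact force between sleeve and the arm below 0.02 N).
It fails at once if the sleeve is lifted more than 12 mm off the ramp or leaves the lane (z of sleeve in the frame of deck above 0.037 m or y of sleeve in the frame of ramp above 0.02 m or y of sleeve in the frame of ramp below -0.02 m or x of sleeve in the frame of ramp below -0.13 m).
It fails at once if the sleeve is gripped (the point between the finger pads lies inside it) (distance between the grasp point and sleeve below 0.024 m).
It fails at once if the tab is gripped (the point between the finger pads lies inside it) (x of the grasp point in the frame of keeper_tab between -0.0125 and 0.0125 m and y of the grasp point in the frame of keeper_tab between -0.003 and 0.003 m and z of the grasp point in the frame of keeper_tab below 0.026 m).
It fails at once if another thing on the counter is moved more than 20 mm (distance of any of bushing, cap, socket_a, socket_b, bolt, wrench, oiler from where it was at the start of the episode above 0.02 m).
It also fails if it takes over 51 s, if anything falls off the work surface, if the arm or the gripper's body presses on something with over 40 N, if the wrist force passes 120 N, or if a joint passes its speed limit or range.

### The arm

A 7-joint arm with a two-finger parallel gripper is mounted at the origin on the work surface. World frame = base frame: x ahead of the robot, y to its left, z up, the work surface at z = 0. Lengths are in m, angles in rad, forces in N, time in s.
With the tool pointing down it reaches from about 0.425 to 1.025 m from the base axis. Payload 9.4 kg.
Tool frame: the origin (TCP) lies at the very end of the fingers, on their centre line; the grasp point (between the pads) lies ctrl.hold_point_z behind it (ctrl.hold_point_z is the distance from the TCP to the grasp point, in m); y points along the fingers, x is the direction in which the jaws open and shut, and the axes are right-handed (so a half turn about y gives the same grasp; the last joint's range is limited). The gripper opens to 93 mm and grips with 3 to 60 N. Pads are 15 mm wide; open, the fingers measure 128 mm over their backs; the gripper's body (75 mm by 188 mm) begins 65 mm behind the grasp point.
Start: joints at [-1.273, 0.599, -0.003, 1.599, 0.002, 0.943, -0.08], TCP at [0.265, 0.675, 0.219] pointing down, gripper open.
Joint ranges: [-2.57, 2.57], [-0.35, 1.97], [-1.29, 1.29], [0.11, 2.56], [-1.05, 4.19], [0.11, 1.86], [-2.63, 2.63]. Speed limits (rad/s): [2.22, 2.22, 3.01, 3.01, 3.14, 3.14, 3.14].

### API

Orientations are given as a 3x3 rotation matrix whose columns are the frame's x, y, z axes.
In Python, from bench import ctrl gives the robot as it stands.
- The arm moves only by the tool jog_arm, never from a script. Its argument "series" is a list of rows, each an object with "delta_pos": the shift along the world's x, y, z in mm, a list of three; "yaw": the turn about the world's z in rad. A call has 1 to 12 rows; each row shifts and turns the pose as measured when the row begins; what a row does not reach is not made up. A row lasts 1/8 s, in which the tool goes at most 62.5 mm and 10.7 degrees, less where a joint would pass 70% of its speed; a pose out of reach is approached as far as the arm can. A call is refused whole if a number of a shift passes 62.5 or a number of a turn 0.188, either way. A call with a gripper value outside its range is refused whole. "fingers" is the gripper's target within -1 to 1 (fully open at 1, half-way at 0, shut at -1), set as the call begins (left out, the last holds). The fingers move at their own pace and stop on an object; "force" is the grip in N (left out, the last holds). Time passes only in rows, so rows that do not move let the fingers close. It gives the time, the measured TCP pose, the force and the opening at its end, in the units of the state.
- ctrl.observe(): the state, without advancing time (a new reading comes with each control period).
- ctrl.snapshot(name): name is "scene" or "top"; returns (picture, depth): 480x640x3 uint8, blue, green, red; 480x640 float32, m along the optical axis (not along the pixel's ray), 0 where there is no reading.
- ctrl.get_calibration(name): a dict with "mtx" (3x3 intrinsics, pixels), "extrinsics" (4x4, takes a point from camera to world coordinates). Camera axes: x right, y up, looking along -z (the intrinsics and any distortion apply to the point x, -y, -z); pixel columns grow to the right and rows downward; lengths in m; the calibration is good to about 2 mm. A picture is of the moment at which its call begins. get_calibration takes no time and is no camera call.
- ctrl.hand_in(): hands the job in, once; it reports no verdict.
The state is a dict: "t": time; "joints": joint angles; "qd": joint speeds; "joint_torque": joint torques, N m; "eef_pos": TCP position; "tcp_rot": TCP orientation; "contact_force": force on the tool from outside, world axes, zero at the start; "moment": the same for the moment, N m; "opening": opening from 0.0 (shut) to 1.0 (fully open).
Only numpy, scipy, OpenCV 4.12 (cv2) and the standard library are available. Lean on these libraries where they do the work, as an engineer would, in place of code of your own. Each camera call takes 0.05 s, during which the arm holds its last target. There are 200 camera calls.

## Working session

There is one attempt and no reset: what is moved stays moved. The work goes in short steps, Python scripts to look and compute and a tool call to move; the robot and the scene stay as the last step left them, time stands still between calls to the robot, and variables do not carry over. Pictures are saved under pics/ and viewed, about 8 in all and at most 12, crops included, and the job is handed in when it is done.

Besides the shell and the picture viewer there is one more tool, called after "Call:" as a command line: name --argument value ..., lists and objects as JSON in quotes. jog_arm: Moves the arm, as the interface text tells. Its arguments: {"type":"object","properties":{"series":{"type":"array","items":{"type":"object","properties":{"delta_pos":{"type":"array","items":{"type":"number"}},"yaw":{"type":"number"}}}},"fingers":{"type":"number"},"force":{"type":"number"}},"required":["series"]}

```bash
mkdir -p pics
cat > h.py <<'E'
import numpy as np, cv2
from bench import ctrl
def shot(n):
    im,d=ctrl.snapshot(n); c=ctrl.get_calibration(n); return im,d,np.array(c["mtx"]),np.array(c["extrinsics"])
def cloud(d,K,T):
    v,u=np.mgrid[0:d.shape[0],0:d.shape[1]]
    P=np.stack([(u-K[0,2])/K[0,0]*d,-(v-K[1,2])/K[1,1]*d,-d],-1)
    return P@T[:3,:3].T+T[:3,3]
E
python3 - <<'E'
from h import *
for n in("scene","top"):
    im,d,K,T=shot(n); cv2.imwrite(f"pics/{n}0.png",im); np.savez(f"{n}0.npz",im=im,d=d,K=K,T=T); print(n,K,T,ctrl.get_calibration(n).keys())
s=ctrl.observe(); print(s["t"],s["eef_pos"],s["tcp_rot"],s["opening"],ctrl.hold_point_z)
E
```

```text
scene [[510.289072     0.         322.41765215]
 [  0.         510.289072   234.10490048]
 [  0.           0.           1.        ]] [[-0.45316843 -0.53796619  0.71079586  1.3425024 ]
 [ 0.89110123 -0.25189767  0.37747338  0.45191203]
 [-0.02402009  0.80445009  0.59353441  0.76658436]
 [ 0.          0.          0.          1.        ]] dict_keys(['mtx', 'extrinsics'])
top [[454.15111849   0.         324.96359442]
 [  0.         454.15111849 233.75072273]
 [  0.           0.           1.        ]] [[-0.02588552  0.98356583 -0.17868465  0.33005911]
 [-0.99961862 -0.02718773 -0.00484247  0.02000011]
 [-0.00962092  0.17849115  0.98389448  1.3351334 ]
 [ 0.          0.          0.          1.        ]] dict_keys(['mtx', 'extrinsics'])
0.1 [0.26525123 0.6742965  0.21787642] [[ 3.66027925e-01 -3.87076067e-04 -9.30603787e-01]
 [ 9.30602908e-01 -1.28351788e-03  3.66028113e-01]
 [-1.33612732e-03 -9.99999101e-01 -1.09589272e-04]] 0.9985523498593646 0.0188
```

View pics/top0.png

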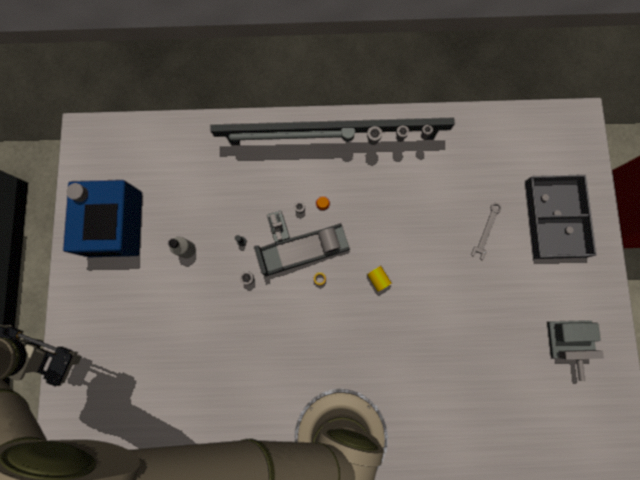

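View pics/scene0.png

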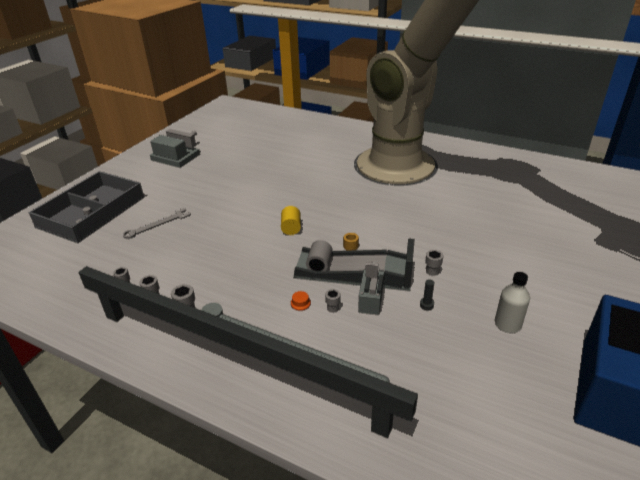

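```bash
cat > m.py <<'E'
from h import *
import sys
A=[]
for n in("scene","top"):
    z=np.load(n+"0.npz"); P=cloud(z["d"],z["K"],z["T"]); A.append((n,z["im"],P))
    X,Y,Z=P[...,0],P[...,1],P[...,2]
    reg=(X>.42)&(X<.72)&(Y>-.2)&(Y<.35)&(z["d"]>0)
    print(n,"table z",np.median(Z[reg&(Z<.01)]),"npx",reg.sum())
    m=(reg&(Z>.006)).astype(np.uint8)
    nc,l,st,ce=cv2.connectedComponentsWithStats(m)
    for i in range(1,nc):
        if st[i,4]>15:
            q=P[l==i]; print(st[i],"xy",q[:,:2].min(0).round(3),q[:,:2].max(0).round(3),"zmax",q[:,2].max().round(3))
            if st[i,4]>1000 or np.ptp(q[:,1])>.2:
                for lo,hi in((.078,.088),(.093,.103),(.058,.066)):
                    s=q[(q[:,2]>lo)&(q[:,2]<hi)]
                    if len(s)>5: print("   slab",lo,len(s),s.mean(0).round(4),cv2.minAreaRect((s[:,:2]*1000).astype(np.float32)))
                print("  all rect",cv2.minAreaRect((q[:,:2]*1000).astype(np.float32)))
a=cv2.resize(A[0][1][220:330,270:450],None,fx=4,fy=4,interpolation=2)[:,:720]
b=cv2.resize(A[1][1][185:300,230:400],None,fx=4,fy=4,interpolation=2)
cv2.imwrite("pics/ca.png",a);cv2.imwrite("pics/cb.png",b)
E
python3 m.py
```

```text
scene table z -0.0018637555428729913 npx 24157
[281 209  20  25 418] xy [ 0.42  -0.155] [ 0.474 -0.087] zmax 0.051
[343 233  16  17 221] xy [0.422 0.032] [0.46  0.069] zmax 0.031
[ 294  239  121   75 4550] xy [ 0.451 -0.038] [0.641 0.231] zmax 0.098
   slab 0.078 203 [0.5166 0.2034 0.0821] ((529.968994140625, 201.40960693359375), (56.65810775756836, 152.87765502929688), 72.36414337158203)
   slab 0.093 36 [0.5881 0.163  0.096 ] ((588.2899780273438, 162.7496795654297), (8.368108749389648, 22.948102951049805), 15.36517333984375)
   slab 0.058 336 [0.5744 0.1111 0.0601] ((572.5533447265625, 113.75521087646484), (227.77734375, 102.13232421875), 86.85263061523438)
  all rect ((567.2573852539062, 107.5291748046875), (173.2953338623047, 259.6380615234375), 15.850638389587402)
[425 250  18  25 344] xy [0.425 0.237] [0.466 0.275] zmax 0.051
[420 280  14  29 281] xy [0.545 0.265] [0.573 0.293] zmax 0.068
[325 289  16  22 272] xy [0.634 0.088] [0.667 0.12 ] zmax 0.043
[292 291  18  18 240] xy [0.65  0.018] [0.688 0.056] zmax 0.024
top table z -0.00042254861157575707 npx 18118
[315 196  15  14 1
[... 279 characters left out ...]
17, 146.8874969482422), 70.85916900634766)
   slab 0.093 24 [0.5862 0.1615 0.0979] ((586.3673706054688, 161.58187866210938), (6.987668037414551, 22.625226974487305), 11.556081771850586)
   slab 0.058 307 [0.5634 0.0891 0.0611] ((560.08642578125, 123.99189758300781), (154.41783142089844, 226.0916290283203), 19.012025833129883)
  all rect ((567.3411254882812, 103.63787841796875), (168.2090301513672, 263.57366943359375), 16.01982879638672)
[234 235  12  11  93] xy [0.542 0.263] [0.571 0.291] zmax 0.072
[366 265  26  19 279] xy [ 0.42  -0.159] [ 0.471 -0.088] zmax 0.057
[239 271  15  14 155] xy [0.426 0.236] [0.463 0.273] zmax 0.055
[313 272  13  13  92] xy [0.421 0.03 ] [0.456 0.064] zmax 0.036
```

View pics/cb.png

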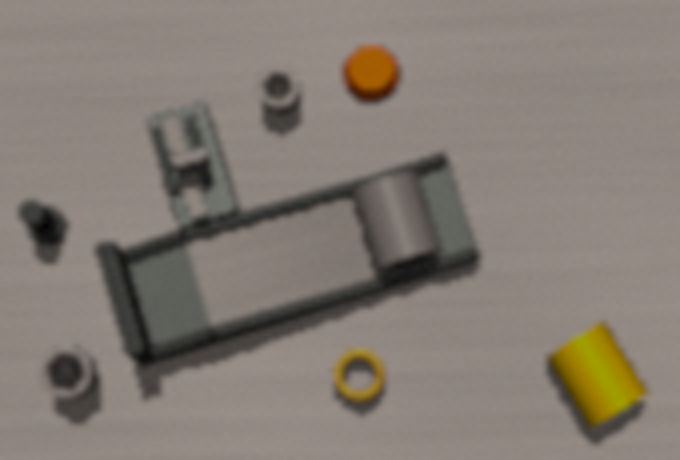

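Call:
jog_arm --series '[{"delta_pos": [25, -57, 0], "yaw": -0.076}, {"delta_pos": [25, -57, 0], "yaw": -0.076}, {"delta_pos": [25, -57, 0], "yaw": -0.076}, {"delta_pos": [25, -57, 0], "yaw": -0.076}, {"delta_pos": [25, -57, 0], "yaw": -0.076}, {"delta_pos": [25, -57, 0], "yaw": -0.076}, {"delta_pos": [25, -57, 0], "yaw": -0.076}, {"delta_pos": [25, -57, 0], "yaw": -0.076}, {"delta_pos": [25, -57, 0], "yaw": -0.076}, {"delta_pos": [25, -57, 0], "yaw": -0.076}, {"delta_pos": [25, -57, 0], "yaw": -0.076}, {"delta_pos": [25, -57, 0], "yaw": -0.076}]' --fingers -0.6 --force 20

```text
t: 1.6
eef_pos: [0.5605, -0.0124, 0.215]
tcp_rot: [[0.965, -0.003, -0.261], [0.261, 0.001, 0.965], [-0.002, -1.0, 0.002]]
contact_force: [0.7, 1.8, -0.3]
opening: 0.198
```

```bash
cat >> h.py <<'E'
a=np.radians(15.95); UX=np.array([-np.sin(a),np.cos(a)]); UY=np.array([-np.cos(a),-np.sin(a)]); O=np.array([524.9,99.2])
def where():
    s=ctrl.observe(); p=np.array(s["eef_pos"])*1e3; R=np.array(s["tcp_rot"])
    print("t",s["t"],"ramp",((p[:2]-O)@np.c_[UX,UY]).round(1),"tcp",p.round(1),"jaw deg",np.degrees(np.arctan2(R[1,0],R[0,0])).round(2),"tilt",R[2].round(3),"F",np.round(s["contact_force"],1),"op",s["opening"],"q7",s["joints"][6])
    return s
E
python3 - <<'E'
from h import *
where(); P0=[-150,0]
print(O+UX*-150, UX,UY)
for n in("scene","top"):
    z=np.load(n+"0.npz"); P=cloud(z["d"],z["K"],z["T"]); r=(P[...,:2]*1e3-O)@np.c_[UX,UY]; Z=P[...,2]*1e3
    s=(abs(r[...,0]+85)<35)&(abs(r[...,1])<45)&(Z>40); print(n,"sleeve",r[s].min(0),r[s].max(0),Z[s].max(), "mid top",r[s&(Z>58)].mean(0))
    s=(abs(r[...,0]-117)<12)&(Z>78)&(abs(r[...,1])<50); print("stop",r[s].min(0),r[s].max(0))
    s=(abs(r[...,0]-42)<25)&(Z>50)&(r[...,1]<-30); print("keeper/bar y",r[s].min(0),r[s].max(0))
E
```

```text
t 1.6 ramp [-117.1   -3.6] tcp [560.5 -12.4 215. ] jaw deg 15.12 tilt [-0.002 -1.     0.002] F [ 0.7  1.8 -0.3] op 0.19793127659119883 q7 0.3720848455017879
[566.11975878 -45.02528033] [-0.27479839  0.96150187] [-0.96150187 -0.27479839]
scene sleeve [-107.13014614  -33.33976954] [-58.06868448  33.5167428 ] 63.2486405855035 mid top [-82.52320696  -2.15269909]
stop [111.59138172 -42.74583197] [125.31623162  41.48854725]
keeper/bar y [  17.2006261 -391.3746222] [ 66.99850243 -42.37835797]
top sleeve [-109.56659579  -29.65769152] [-60.43532173  31.71027909] 67.61642926000944 mid top [-84.74709074   0.89562878]
stop [109.89545745 -39.51821754] [123.77821486  41.97632901]
keeper/bar y [  17.01320888 -389.88151151] [ 66.89498821 -40.65449331]
```

Call:
jog_arm --series '[{"delta_pos": [4, -28, 0], "yaw": 0.0145}, {"delta_pos": [0, 0, -50], "yaw": 0}, {"delta_pos": [0, 0, -50], "yaw": 0}, {"delta_pos": [0, 0, -50], "yaw": 0}, {"delta_pos": [0, 0, -22], "yaw": 0}, {"delta_pos": [0, 0, -8], "yaw": 0}, {"delta_pos": [0, 0, 0], "yaw": 0}]'

```text
t: 2.48
eef_pos: [0.5662, -0.0485, 0.0299]
tcp_rot: [[0.964, 0.0, -0.265], [0.265, -0.001, 0.964], [-0.0, -1.0, -0.001]]
contact_force: [-0.7, 0.6, 1.0]
opening: 0.203
```

Run:
```python
from h import *
where()
im,d,K,T=shot("scene"); cv2.imwrite("pics/s1.png",cv2.resize(im[180:330,240:460],None,fx=3,fy=3,interpolation=2))
```

```text
t 2.475 ramp [-153.3    0.8] tcp [566.2 -48.5  29.9] jaw deg 15.36 tilt [-0.    -1.    -0.001] F [-0.7  0.6  1. ] op 0.20329602047303474 q7 0.5383467960177459
```

View pics/s1.png

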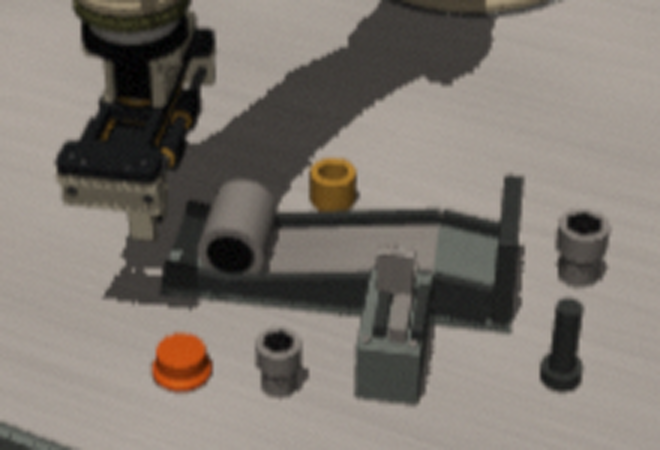

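Call:
jog_arm --series '[{"delta_pos": [-2.5, 9.6, 4], "yaw": 0.005}, {"delta_pos": [-2.5, 8, 0], "yaw": 0.005}, {"delta_pos": [-1.4, 4.8, 0], "yaw": 0}, {"delta_pos": [-1.1, 3.8, 0], "yaw": 0}, {"delta_pos": [-1.1, 3.8, 0], "yaw": 0}, {"delta_pos": [-1.1, 3.8, 0], "yaw": 0}]'

```text
t: 3.28
eef_pos: [0.5581, -0.0119, 0.038]
tcp_rot: [[0.961, 0.007, -0.276], [0.276, -0.001, 0.961], [0.006, -1.0, -0.003]]
contact_force: [0.9, -1.9, 1.4]
opening: 0.199
```

```bash
python3 -c "
from h import *
where()"
```

```text
t 3.275 ramp [-115.9   -1.4] tcp [558.1 -11.9  38. ] jaw deg 16.03 tilt [ 0.006 -1.    -0.003] F [ 0.9 -1.9  1.4] op 0.19907031002067982 q7 0.4974349012665796
```

Call:
jog_arm --series '[{"delta_pos": [-1.8, 3.5, -4], "yaw": 0}, {"delta_pos": [-1.6, 4.2, -2], "yaw": 0}, {"delta_pos": [-1.4, 4.8, 0], "yaw": 0}, {"delta_pos": [-1.4, 4.8, 0.5], "yaw": 0}, {"delta_pos": [-1.4, 4.8, 0.8], "yaw": 0}, {"delta_pos": [-1.4, 4.8, 0.8], "yaw": 0}]'

```text
t: 4.03
eef_pos: [0.5488, 0.0156, 0.0336]
tcp_rot: [[0.962, 0.007, -0.274], [0.275, -0.002, 0.962], [0.006, -1.0, -0.004]]
contact_force: [-0.3, -1.4, 1.3]
opening: 0.199
```

```bash
python3 -c "
from h import *
where()
im,d,K,T=shot('scene'); cv2.imwrite('pics/s2.png',cv2.resize(im[180:330,240:460],None,fx=3,fy=3,interpolation=2))"
```

```text
t 4.025 ramp [-86.9  -0. ] tcp [548.8  15.6  33.6] jaw deg 15.93 tilt [ 0.006 -1.    -0.004] F [-0.3 -1.4  1.3] op 0.19908058641019152 q7 0.46244576132177834
```

View pics/s2.png

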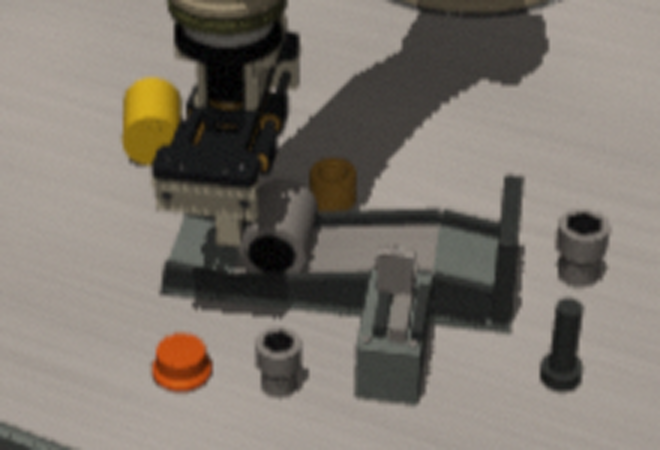

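Call:
jog_arm --series '[{"delta_pos": [-1.4, 4.8, 0.8]}, {"delta_pos": [-1.4, 4.8, 0.8]}, {"delta_pos": [-1.4, 4.8, 0.8]}, {"delta_pos": [-1.4, 4.8, 0.8]}, {"delta_pos": [-1.4, 4.8, 0.8]}, {"delta_pos": [-1.4, 4.8, 0.8]}, {"delta_pos": [-1.4, 4.8, 0.8]}, {"delta_pos": [-1.4, 4.8, 0.8]}, {"delta_pos": [-1.4, 4.8, 0.8]}, {"delta_pos": [-1.4, 4.8, 0.8]}]'

```text
invalid input
```

```bash
python3 -c "
from h import *
where()"
```

```text
t 4.075 ramp [-86.   -0.1] tcp [548.6  16.6  33.7] jaw deg 15.98 tilt [ 0.006 -1.    -0.003] F [0.3 1.  0.1] op 0.20190288150203847 q7 0.46214159116669246
```

Call:
jog_arm --series '[{"delta_pos": [-1.4, 4.8, 0.8], "yaw": 0}, {"delta_pos": [-1.4, 4.8, 0.8], "yaw": 0}, {"delta_pos": [-1.4, 4.8, 0.8], "yaw": 0}, {"delta_pos": [-1.4, 4.8, 0.8], "yaw": 0}, {"delta_pos": [-1.4, 4.8, 0.8], "yaw": 0}, {"delta_pos": [-1.4, 4.8, 0.8], "yaw": 0}, {"delta_pos": [-1.4, 4.8, 0.8], "yaw": 0}, {"delta_pos": [-1.4, 4.8, 0.8], "yaw": 0}, {"delta_pos": [-1.4, 4.8, 0.8], "yaw": 0}, {"delta_pos": [-1.4, 4.8, 0.8], "yaw": 0}]'

```text
t: 5.32
eef_pos: [0.5336, 0.0676, 0.0423]
tcp_rot: [[0.961, 0.007, -0.275], [0.275, -0.002, 0.961], [0.006, -1.0, -0.003]]
contact_force: [0.2, -2.2, 1.2]
opening: 0.202
```

```bash
python3 -c "
from h import *
where()"
```

```text
t 5.325 ramp [-32.8   0.3] tcp [533.6  67.6  42.3] jaw deg 15.96 tilt [ 0.006 -1.    -0.003] F [ 0.2 -2.2  1.2] op 0.2019086270566197 q7 0.38952150700899596
```

Call:
jog_arm --series '[{"delta_pos": [-1.4, 4.8, 0.8], "yaw": 0}, {"delta_pos": [-1.4, 4.8, 0.8], "yaw": 0}, {"delta_pos": [-1.4, 4.8, 0.8], "yaw": 0}, {"delta_pos": [-1.4, 4.8, 0.8], "yaw": 0}, {"delta_pos": [-1.4, 4.8, 0.8], "yaw": 0}, {"delta_pos": [-1.4, 4.8, 0.8], "yaw": 0}, {"delta_pos": [-1.4, 4.8, 0.8], "yaw": 0}, {"delta_pos": [-1.4, 4.8, 0.8], "yaw": 0}, {"delta_pos": [-1.4, 4.8, 0.8], "yaw": 0}, {"delta_pos": [-1.1, 3.8, 0.6], "yaw": 0}, {"delta_pos": [-1.1, 3.8, 0.6], "yaw": 0}]'

```text
t: 6.7
eef_pos: [0.5175, 0.1221, 0.0513]
tcp_rot: [[0.961, 0.007, -0.275], [0.275, -0.002, 0.961], [0.006, -1.0, -0.003]]
contact_force: [1.1, -1.7, 1.1]
opening: 0.199
```

```bash
python3 -c "
from h import *
where()"
```

```text
t 6.7 ramp [24.   0.8] tcp [517.5 122.1  51.3] jaw deg 15.97 tilt [ 0.006 -1.    -0.003] F [ 1.1 -1.7  1.1] op 0.19929214851110447 q7 0.3074989875444176
```

Call:
jog_arm --series '[{"delta_pos": [-1.0, 3.4, 0.5], "yaw": 0}, {"delta_pos": [-1.0, 3.4, 0.3], "yaw": 0}, {"delta_pos": [-1.0, 3.4, 0], "yaw": 0}, {"delta_pos": [-1.0, 3.4, 0], "yaw": 0}, {"delta_pos": [-1.0, 3.4, 0], "yaw": 0}, {"delta_pos": [-0.6, 2.0, 0], "yaw": 0}, {"delta_pos": [0, 0, 0], "yaw": 0}, {"delta_pos": [0, 0, 0], "yaw": 0}, {"delta_pos": [0, 0, 0], "yaw": 0}, {"delta_pos": [0, 0, 0], "yaw": 0}]'

```text
t: 7.95
eef_pos: [0.5109, 0.1435, 0.0519]
tcp_rot: [[0.961, 0.005, -0.276], [0.276, -0.001, 0.961], [0.005, -1.0, -0.002]]
contact_force: [-0.0, -0.6, -0.1]
opening: 0.199
```

```bash
python3 -c "
from h import *
where()
im,d,K,T=shot('scene'); cv2.imwrite('pics/s3.png',cv2.resize(im[180:330,240:460],None,fx=3,fy=3,interpolation=2))"
```

```text
t 7.95 ramp [46.4  1.3] tcp [510.9 143.5  51.9] jaw deg 16.04 tilt [ 0.005 -1.    -0.002] F [-0.  -0.6 -0.1] op 0.19928098934314462 q7 0.2770889939168292
```

View pics/s3.png

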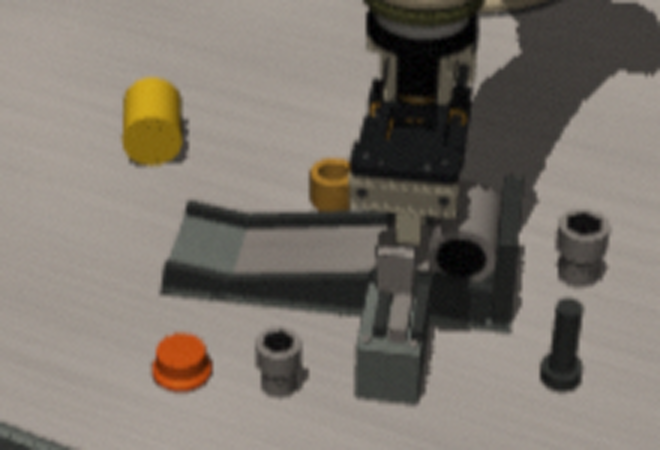

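Call:
jog_arm --series '[{"delta_pos": [4, -14, 0], "yaw": 0}, {"delta_pos": [0, 0, 45], "yaw": 0}, {"delta_pos": [0, 0, 45], "yaw": 0}, {"delta_pos": [0, 0, 10], "yaw": 0}, {"delta_pos": [40, 15, 0], "yaw": 0}, {"delta_pos": [40, 15, 0], "yaw": 0}, {"delta_pos": [35, 14, 0], "yaw": 0}, {"delta_pos": [0, 0, 0], "yaw": 0}, {"delta_pos": [0, 0, 0], "yaw": 0}]' --fingers -1

```text
t: 9.12
eef_pos: [0.632, 0.1652, 0.1513]
tcp_rot: [[0.963, 0.001, -0.271], [0.271, -0.005, 0.963], [-0.001, -1.0, -0.005]]
contact_force: [-0.0, 0.1, 0.4]
opening: 0.005
```

```bash
python3 -c "
from h import *
where()
im,d,K,T=shot('scene'); P=cloud(d,K,T); r=(P[...,:2]*1e3-O)@np.c_[UX,UY]; Z=P[...,2]*1e3
s=(abs(r[...,0]-43)<20)&(Z>90)&(Z<103)&(abs(r[...,1]+75)<22); print('tab top',s.sum(),r[s].mean(0),r[s].min(0),r[s].max(0))
s=(abs(r[...,1])<25)&(abs(r[...,0]-85)<20)&(Z>70)&(Z<95);print('sleeve top',r[s].mean(0),r[s].min(0),r[s].max(0),Z[s].max())
cv2.imwrite('pics/s4.png',cv2.resize(im[160:330,240:460],None,fx=3,fy=3,interpolation=2))"
```

```text
t 9.125 ramp [  34.  -121.2] tcp [632.  165.2 151.3] jaw deg 15.71 tilt [-0.001 -1.    -0.005] F [-0.   0.1  0.4] op 0.00537448374279576 q7 0.2119769740971345
tab top 49 [ 43.74324915 -78.81077626] [ 32.3099855 -83.4828359] [ 55.36230954 -71.15781831]
sleeve top [85.82106706 -0.68826563] [ 65.48450103 -24.99634354] [104.85119254  24.83544427] 83.40577545447236
```

View pics/s4.png

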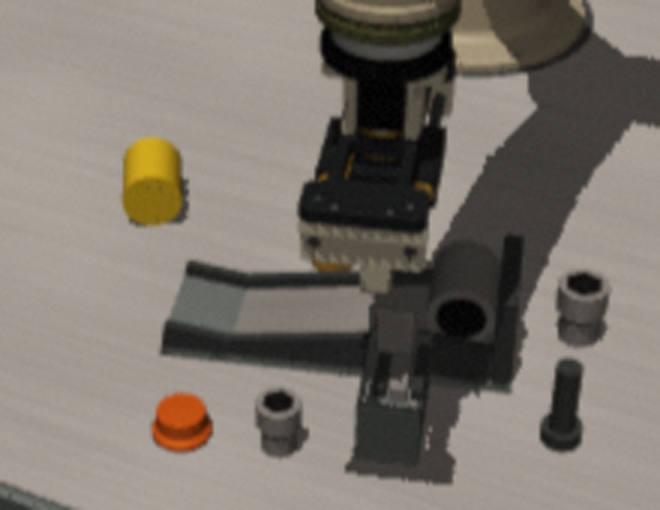

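Call:
jog_arm --series '[{"delta_pos": [-2, 8, 0], "yaw": 0.004}, {"delta_pos": [0, 0, -35], "yaw": 0}, {"delta_pos": [0, 0, -30], "yaw": 0}, {"delta_pos": [0, 0, -8], "yaw": 0}, {"delta_pos": [0, 0, 0], "yaw": 0}, {"delta_pos": [0, 0, 0], "yaw": 0}]'

```text
t: 9.93
eef_pos: [0.6277, 0.175, 0.0794]
tcp_rot: [[0.961, 0.002, -0.276], [0.276, -0.002, 0.961], [0.001, -1.0, -0.003]]
contact_force: [-0.3, -0.8, 0.2]
opening: 0.006
```

```bash
python3 -c "
from h import *
where()"
```

```text
t 9.925 ramp [  44.6 -119.6] tcp [627.7 175.   79.4] jaw deg 16.01 tilt [ 0.001 -1.    -0.003] F [-0.3 -0.8  0.2] op 0.006129852077699319 q7 0.2403244456359251
```

Call:
jog_arm --series '[{"delta_pos": [-5, -3.5, -4], "yaw": 0}, {"delta_pos": [-5.8, -1.65, 0], "yaw": 0}, {"delta_pos": [-4.8, -1.4, 0], "yaw": 0}, {"delta_pos": [-4.8, -1.4, 0], "yaw": 0}, {"delta_pos": [-4.8, -1.4, 0], "yaw": 0}, {"delta_pos": [-4.8, -1.4, 0], "yaw": 0}, {"delta_pos": [-4.8, -1.4, 0], "yaw": 0}, {"delta_pos": [-4.8, -1.4, 0], "yaw": 0}, {"delta_pos": [-4.8, -1.4, 0], "yaw": 0}, {"delta_pos": [-4.8, -1.4, 0], "yaw": 0}]'

```text
t: 11.18
eef_pos: [0.578, 0.1583, 0.0777]
tcp_rot: [[0.961, 0.009, -0.276], [0.276, -0.0, 0.961], [0.008, -1.0, -0.003]]
contact_force: [2.6, 1.6, -0.8]
opening: 0.002
```

```bash
python3 -c "
from h import *
where()
im,d,K,T=shot('scene'); P=cloud(d,K,T); r=(P[...,:2]*1e3-O)@np.c_[UX,UY]; Z=P[...,2]*1e3
cv2.imwrite('pics/s5.png',cv2.resize(im[160:330,240:460],None,fx=3,fy=3,interpolation=2))"
```

```text
t 11.175 ramp [ 42.3 -67.3] tcp [578.  158.3  77.7] jaw deg 16.01 tilt [ 0.008 -1.    -0.003] F [ 2.6  1.6 -0.8] op 0.0022413958433652762 q7 0.25881561800168834
```

View pics/s5.png

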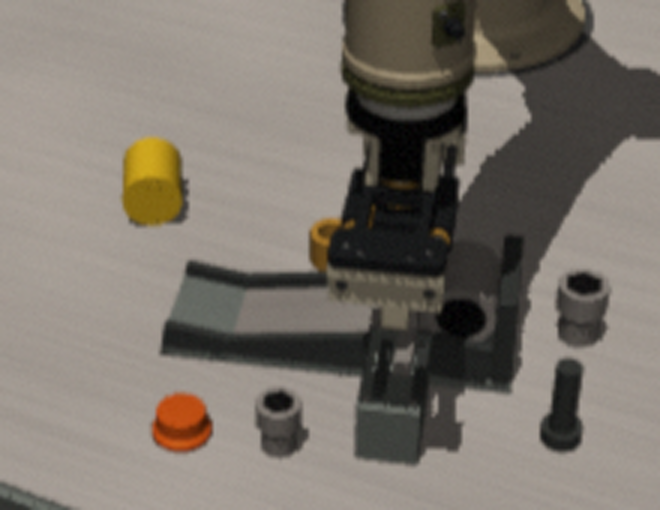

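Call:
jog_arm --series '[{"delta_pos": [-4.3, -1.2, 0], "yaw": 0}, {"delta_pos": [-4.3, -1.2, 0], "yaw": 0}, {"delta_pos": [-4.3, -1.2, 0], "yaw": 0}, {"delta_pos": [-4.3, -1.2, 0], "yaw": 0}, {"delta_pos": [-2.9, -0.8, 0], "yaw": 0}, {"delta_pos": [-1.9, -0.6, 0], "yaw": 0}]'

```text
t: 11.98
eef_pos: [0.5538, 0.1514, 0.0777]
tcp_rot: [[0.961, 0.008, -0.276], [0.276, -0.0, 0.961], [0.008, -1.0, -0.003]]
contact_force: [3.1, 0.1, -1.2]
opening: 0.01
```

```bash
python3 -c "
from h import *
where()"
```

```text
t 11.975 ramp [ 42.2 -42.1] tcp [553.8 151.4  77.7] jaw deg 16.0 tilt [ 0.008 -1.    -0.003] F [ 3.1  0.1 -1.2] op 0.01021282465863962 q7 0.2645394291484871
```

Near the expected stop; creep on in small steps and watch for the force rise.

Call:
jog_arm --series '[{"delta_pos": [-1.5, -0.4, 0], "yaw": 0}, {"delta_pos": [-1.5, -0.4, 0], "yaw": 0}, {"delta_pos": [-1.5, -0.4, 0], "yaw": 0}]'

```text
t: 12.35
eef_pos: [0.5499, 0.1503, 0.0779]
tcp_rot: [[0.961, 0.01, -0.276], [0.276, -0.0, 0.961], [0.009, -1.0, -0.003]]
contact_force: [6.2, 1.6, -2.3]
opening: 0.006
```

```bash
python3 -c "
from h import *
where()"
```

```text
t 12.35 ramp [ 42.2 -38. ] tcp [549.9 150.3  77.9] jaw deg 16.0 tilt [ 0.009 -1.    -0.003] F [ 6.2  1.6 -2.3] op 0.005513458954448985 q7 0.2656297016751296
```

Call:
jog_arm --series '[{"delta_pos": [-1.5, -0.4, 0], "yaw": 0}, {"delta_pos": [-1.5, -0.4, 0], "yaw": 0}]'

```text
t: 12.6
eef_pos: [0.5499, 0.1503, 0.0784]
tcp_rot: [[0.961, 0.016, -0.276], [0.276, 0.001, 0.961], [0.015, -1.0, -0.003]]
contact_force: [6.1, 2.5, -2.4]
opening: 0.002
```

```bash
python3 -c "
from h import *
where()"
```

```text
t 12.6 ramp [ 42.3 -38.1] tcp [549.9 150.3  78.4] jaw deg 16.01 tilt [ 0.015 -1.    -0.003] F [ 6.1  2.5 -2.4] op 0.001894979278492173 q7 0.2662987296010635
```

The tab no longer moves, so the bar is at its end stop. Back off and rise.

Call:
jog_arm --series '[{"delta_pos": [7, 2, 0], "yaw": 0}, {"delta_pos": [14, 4, 0], "yaw": 0}, {"delta_pos": [10, 3, 20], "yaw": 0}, {"delta_pos": [20, 6, 50], "yaw": 0}, {"delta_pos": [40, 12, 50], "yaw": 0}, {"delta_pos": [40, 12, 30], "yaw": 0}, {"delta_pos": [0, 0, 0], "yaw": 0}, {"delta_pos": [0, 0, 0], "yaw": 0}, {"delta_pos": [0, 0, 0], "yaw": 0}]'

```text
t: 13.72
eef_pos: [0.6811, 0.1894, 0.2298]
tcp_rot: [[0.961, 0.003, -0.276], [0.276, -0.004, 0.961], [0.002, -1.0, -0.005]]
contact_force: [-1.1, 0.4, 0.6]
opening: 0.005
```

```bash
python3 -c "
from h import *
where()
for n in('scene','top'):
  im,d,K,T=shot(n); P=cloud(d,K,T); r=(P[...,:2]*1e3-O)@np.c_[UX,UY]; Z=P[...,2]*1e3
  s=(abs(r[...,0]-43)<18)&(Z>88)&(Z<105)&(abs(r[...,1]+30)<40); print(n,'tab top',s.sum(),r[s].mean(0) if s.any() else 0)
  s=(abs(r[...,1])<25)&(abs(r[...,0]-85)<20)&(Z>76)&(Z<95);print('sleeve top',s.sum(),r[s].mean(0) if s.any() else 0,Z[s].max() if s.any() else 0)
  if n=='scene': cv2.imwrite('pics/s6.png',cv2.resize(im[160:330,240:460],None,fx=3,fy=3,interpolation=2))"
```

```text
t 13.725 ramp [  43.8 -175. ] tcp [681.1 189.4 229.8] jaw deg 16.02 tilt [ 0.002 -1.    -0.005] F [-1.1  0.4  0.6] op 0.004938099288792443 q7 0.17023835702995682
scene tab top 58 [ 44.29766631 -21.61539935]
sleeve top 177 [86.44504667  0.90756647] 83.54327113911208
top tab top 30 [ 42.80025402 -18.80596912]
sleeve top 199 [84.74379598  0.64276799] 86.73186323767834
```

View pics/s6.png

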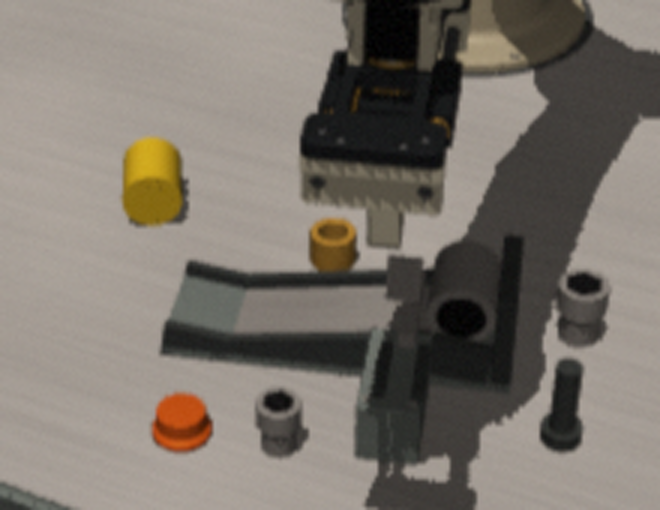

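Both views put the tab at y ≈ -20 mm, which is a travel of about 70 mm. The sleeve is at x ≈ 85 mm in mid lane, and the bystanders are where they were.

```bash
python3 -c "
from h import *
print(ctrl.hand_in())"
```

```text
the job is handed in; nothing more can be done
None
```

The sleeve is in the nest against the stop plate, the keeper is closed behind it, and the job is handed in at about 13.7 s on the robot's clock. No verdict was reported.

- **Sleeve:** I pushed it with two slightly open fingertips, never gripped, from the foot of the ramp over the crest. The finger force stayed at about 1.5–2 N at nearly every check on the slope. At one brief pause low on the slope it read near zero, so contact there is not confirmed by force. In the last views its axis is at x ≈ 84.7 mm (top camera) and 86.4 mm (scene camera), within 1 mm of mid lane. Its top is at 83.5 and 86.7 mm, against the 83 mm expected.
- **Keeper:** I pushed the tab with the back of the closed fingers until it stopped moving, with the force up to about 6 N. The tab centre reads y ≈ -18.8 mm (top) and -21.6 mm (scene), a travel of about 68–71 mm.
- **Everything else:** The arm was raised clear before hand-in. The bystanders in the last close-up look unmoved. I judged that by eye and did not re-measure them; the wrench and the oiler were outside that crop.

The two cameras disagreed by up to about 3 mm, slightly more than the stated calibration, but every reading was inside its limit.

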